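# Free a desk fan's battery cartridge with the release pin

## Task

The desk fan's battery has to come out: take the release pin from its wooden stand, hold the button at the bottom of the small hole in the battery cartridge down with it, and keep it held down, never forcing it, while you push the cartridge with the pin down the slope as far out of the fan's base as it goes. Then put the pin back upright in its stand, seated down to its handle. Touch the cartridge only with the pin, and leave the other things on the desk where they are.

Things in the scene. Friction and masses are not known exactly. Their poses are not given: they have to be found in the camera images.
- fan: White desk fan, fixed to the desk, with a sloping battery base 240 long (its x) and 104 wide (its y). Origin: centre of the base's underside, on the desk. Its +x points level to the low front end, where the cartridge comes out. The top slopes down 5 degrees towards +x: about 64 high at the rear end, 43 at the front.
- fan_head (a point): Centre of the fan's round guarded head, 120 across, standing over the rear end of the base, 138 above the desk (top at 198). It and the motor fill the fan's x from -150 to -77; ahead of that nothing on the fan is over 65 high.
- channel_end (a point): Middle of the base's low front end, in the fan's frame x = +120, 44 above the desk. The cartridge, a flat grey plastic slide 148 long, 66 wide and 16 thick with five ribs across its front, lies in an open channel of the base and comes out here, 42 at most.
- release_hole (a point): Nominal centre of the mouth of the round release hole (12 across) in the cartridge's top face, cartridge fully in; in the fan's frame x = +41, y = 0, 48.5 above the desk. Point of the base: it does not move with the cartridge. The cartridge sits loosely: each time the real hole and button lie off by up to 2.5 in the fan's x, 1.5 in y and 4 in height.
- release_button (a point): Nominal centre of the steel button's top, 10.4 across, at the bottom of the hole, 12 below its mouth (loose by as much as the hole). Sprung: starts to move at 3 N, frees the latch at 3.5 travel (4.8 N), meets its hard stop at 5 travel (5.5 N). Pressing with 7 to 10 N holds it down. Above 20 N from the pin on button and cartridge together, something breaks.
- cartridge (a joint): How far (m) the cartridge is out, along the slope: 0 in, 0.042 at its stop. Button up: latched, with 1.5 mm play and catches every 8 mm, the last at 0.038. Button down: it slides with 5 N friction, hole and button moving along; the pin pushes it by the hole's wall (3 mm off). Past 0.0395 the button springs up behind the last catch and it stays out.
- pin: Release pin, 60 g, standing upright in the stand: square plastic handle 20 by 20, 60 tall, with a straight steel pin 6 in diameter, 40 long, down from the middle of its underside. Origin: centre of the handle's underside; z along the handle, pin tip at z = -40; the handle's flat sides face its x and y.
- stand: Wooden block 70 by 70, 45 high, fixed to the desk, with one hole 12 across and 43 deep in the middle of its top, in which the pin stands with its handle resting on the block. Origin: centre of its underside.
- mug: White mug, 76 across, 90 high, bystander. Origin: centre of its underside.
- eraser: White eraser 45 x 22 x 13 by the fan, bystander. Origin: centre of its underside.
- gluestick: White upright glue stick, 26 across, 85 high, by the fan, bystander. Origin: centre of its underside.
- stapler: Black stapler 120 long, 34 high, bystander. Origin: centre of its underside.
- tissues: Cardboard tissue box 115 x 220 x 60, bystander. Origin: centre of its underside.
- pencase: Blue pencil case 70 x 190 x 45, bystander. Origin: centre of its underside.
Not all that is in view belongs to the job. What is meant by the stand is not pink, and is the smaller of those in its own colour.

How it is judged:
By the outcome, as a careful person would: the job done as asked, in the order asked, and still so for the second after the job is handed in, with the robot touching nothing.
It also fails if it takes over 67 s, if anything falls off the work surface, if the arm or the gripper's body presses on something with over 40 N, if the wrist force passes 120 N, or if a joint passes its speed limit or range.

## Robot

A 6-joint arm with a two-finger parallel gripper is mounted at the origin on the work surface. World frame = base frame: x ahead of the robot, y to its left, z up, the work surface at z = 0. Lengths are in m, angles in rad, forces in N, time in s.
With the tool pointing down it reaches from about 0.35 to 0.975 m from the base axis. Payload 4.9 kg.
Tool frame: the origin (TCP) lies midway between the tips of the shut fingers; the grasp point (between the pads) lies pinch_z behind it (pinch_z is the distance from the TCP to the grasp point, in m); z points along the fingers, y is the direction in which the jaws open and shut (so a half turn about z gives the same grasp; the last joint's range is limited). The gripper opens to 85 mm and grips with 20 to 120 N. Pads are 22 mm wide; open, the fingers measure 114 mm over their backs; the gripper's body (76 mm by 85 mm) begins 54 mm behind the grasp point. The pads swing forward as they close: fully open they stand 13 mm farther back than shut.
Start: joints at [-1.384, 0.053, 1.613, -0, 1.476, -0.119], TCP at [0.188, -0.596, 0.231] pointing down, gripper open.
Joint ranges: [-3.01, 3.01], [-1.01, 2.22], [0.06, 2.58], [-1.02, 4.17], [0.09, 2.62], [-3.14, 3.14]. Speed limits (rad/s): [2.57, 2.57, 3.14, 3.14, 3.14, 3.14].

## Interface

Orientations are given as a unit quaternion [w, x, y, z].
In Python, from station import * gives the robot as it stands.
- The arm moves only by the shell command python3 -m inch 'ROWS'. ROWS is JSON, one flat list of numbers, 5 for each row, row after row: the shift along the tool's x, y, z in m, then the turn about the tool's z in rad, then the closure in counts, from 0 (fully open) to 255 (shut). A call has 1 to 20 rows; each row shifts and turns the pose as measured when the row begins, along the tool's axes as they then stand; what a row does not reach is not made up. A row lasts 1/12 s, in which the tool goes at most 41.7 mm and 7.16 degrees, less where a joint would pass 70% of its speed; a pose out of reach is approached as far as the arm can. A call with a gripper value outside its range is refused whole. The fingers move at their own pace and stop on an object; the grip force is fixed at half the most. Time passes only in rows, so rows that do not move let the fingers close. It gives the time, the measured TCP pose, the force and the opening at its end, in the units of the state.
- observe(): the state, without advancing time (a new reading comes with each control period).
- grab_frame(name): name is "scene" or "top" or "wrist"; returns the picture (420x560x3 uint8, blue, green, red); there is no depth.
- calibration(name): a dict with "intrinsics" (3x3 intrinsics, pixels), "rvec" (rotation vector, rad) and "tvec" (3), from world to camera coordinates, as OpenCV has them; the wrist camera has in their place "hand_eye" (4x4, takes a point from camera to tool coordinates, whose origin is the TCP and whose axes are the flange's). Camera axes: x right, y down, z forward; pixel columns grow to the right and rows downward; lengths in m; the calibration is good to about 2 mm. A picture is of the moment at which its call begins: read the wrist's pose just before it. calibration takes no time and is no camera call.
- hand_in(): hands the job in, once; it reports no verdict.
The state is a dict: "time_s": time; "q": joint angles; "joint_vel": joint speeds; "tau": joint torques, N m; "ee_pos": TCP position; "tcp_rot": TCP orientation; "force": force on the tool from outside, world axes, zero at the start; "ft_torque": the same for the moment, N m; "finger_gap": opening from 0.0 (shut) to 1.0 (fully open).
Only numpy, scipy, OpenCV 4.12 (cv2) and the standard library are available. Lean on these libraries where they do the work, as an engineer would, in place of code of your own. Each camera call takes 0.05 s, during which the arm holds its last target. There are 200 camera calls.

## Working session

There is one attempt and no reset: what is moved stays moved. The work goes in short steps, Python scripts to look and compute and a shell command to move; the robot and the scene stay as the last step left them, time stands still between calls to the robot, and variables do not carry over. Pictures are saved under pics/ and viewed, about 8 in all and at most 12, crops included, and the job is handed in when it is done.

```bash
mkdir -p pics; ls; python3 - <<'E'
from station import *
import cv2
s=observe();print({k:s[k] for k in("time_s","ee_pos","tcp_rot","force","finger_gap")})
for n in("scene","top","wrist"):
    cv2.imwrite(f"pics/{n}0.png",grab_frame(n)); print(n,calibration(n))
E
python3 -c "
import cv2,numpy as np
a=cv2.imread('pics/scene0.png');b=cv2.imread('pics/top0.png')
"; grep -n pinch -r . 2>/dev/null|head; python3 -c "
import station;print([x for x in dir(station) if x[0]!='_']);print(getattr(station,'pinch_z',None))"
```

```text
pics
{'time_s': 0.0, 'ee_pos': array([ 0.188027  , -0.5953811 ,  0.23003877]), 'tcp_rot': array([-1.04679876e-03,  9.88332496e-01,  1.52308175e-01, -4.51075122e-05]), 'force': array([-0.40899737, -0.07414146, -0.28676582]), 'finger_gap': 0.9992400730202206}
scene {'intrinsics': array([[507.83403166,   0.        , 270.04855347],
       [  0.        , 507.83403166, 212.14191982],
       [  0.        ,   0.        ,   1.        ]]), 'rvec': array([ 2.21001934,  1.45090153, -0.3972584 ]), 'tvec': array([-0.23289415, -0.39045197,  1.55799446])}
top {'intrinsics': array([[389.03063345,   0.        , 284.71082369],
       [  0.        , 389.03063345, 208.54194235],
       [  0.        ,   0.        ,   1.        ]]), 'rvec': array([ 2.15230232, -2.20408892,  0.04601635]), 'tvec': array([0.03577552, 0.57070651, 1.10433103])}
wrist {'intrinsics': array([[292.10312826,   0.        , 279.48618549],
       [  0.        , 292.10312826, 210.21429222],
       [  0.        ,   0.        ,   1.        ]]), 'hand_eye': array([[-4.91575545e-04, -9.58573179e-01, -2.84845957e-01,
         7.28717059e-02],
       [ 9.99999796e-01, -3.55181476e-04, -5.30490268e-04,
         1.38255245e-04],
       [ 4.07341735e-04, -2.84846160e-01,  9.58573158e-01,
        -1.41878101e-01],
       [ 0.00000000e+00,  0.00000000e+00,  0.00000000e+00,
         1.00000000e+00]])}
['IKError', 'calibration', 'grab_frame', 'hand_in', 'observe', 'pinch_z']
0.0187
```

View pics/scene0.png

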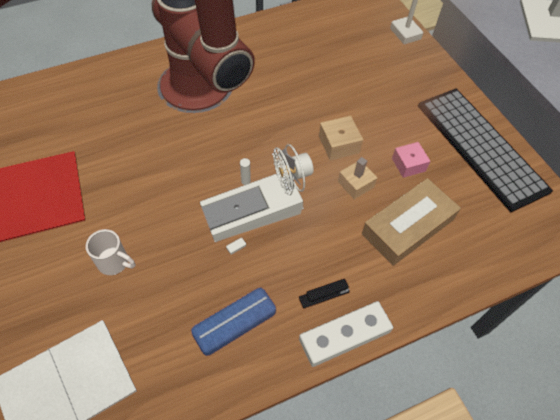

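View pics/top0.png

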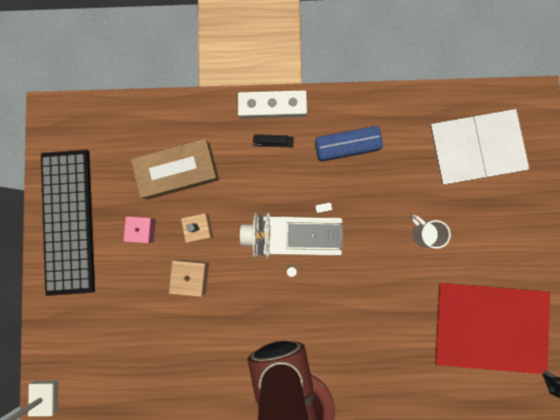

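The top view shows the smaller wooden stand at about (196,228) with the dark pin handle in it. The fan base runs from x=270 to 342 with the hole near (313,236), and its low end is to the right. The pink block and the larger wooden block are decoys.

```bash
cat > h.py <<'E'
import numpy as np,cv2
from station import *
from scipy.spatial.transform import Rotation as R
def cam(n,s=None):
    c=calibration(n);K=c["intrinsics"]
    if n=="wrist":
        H=c["hand_eye"];T=R.from_quat(np.roll(s["tcp_rot"],-1)).as_matrix()
        return K,T@H[:3,:3],T@H[:3,3]+s["ee_pos"]
    M=cv2.Rodrigues(c["rvec"])[0];return K,M.T,-M.T@c["tvec"]
def ray(px,z,C):
    K,Rm,o=C;d=Rm@np.linalg.solve(K,[px[0],px[1],1]);return o+d*(z-o[2])/d[2]
def proj(p,C):
    K,Rm,o=C;v=K@(Rm.T@(np.array(p)-o));return v[:2]/v[2]
E
python3 - <<'E'
from h import *
C=cam("top");im=cv2.imread("pics/top0.png")
print("cam",C[2])
for n,p,z in(("handle",(194,228),.105),("stand",(196.5,228),.045),("bigstand",(187,279),.045),("hole",(313.5,236),.0485),("glue",(292,272),.085),("eraser",(324,208),.013)):print(n,ray(p,z,C).round(4))
c=im[190:300,170:360];cv2.imwrite("pics/tc.png",cv2.resize(c,None,fx=4.2,fy=4.2,interpolation=cv2.INTER_CUBIC))
hsv=cv2.cvtColor(im,cv2.COLOR_BGR2HSV)
m=((hsv[...,1]<45)&(hsv[...,2]>60)).astype(np.uint8);m[:, :265]=0;m[:,352:]=0;m[:212]=0;m[262:]=0
cs=max(cv2.findContours(m,0,2)[0],key=cv2.contourArea);print("base",cv2.minAreaRect(cs),cv2.boundingRect(cs))
g=((hsv[...,1]<60)&(hsv[...,2]<140)).astype(np.uint8)*m;g[:,:283]=0
cs=max(cv2.findContours(g,0,2)[0],key=cv2.contourArea);print("cart",cv2.minAreaRect(cs))
E
```

```text
cam [ 0.49933585 -0.00133346  1.13894458]
handle [0.5197 0.2637 0.105 ]
stand [0.5208 0.272  0.045 ]
bigstand [0.3786 0.3    0.045 ]
hole [ 0.4907 -0.057   0.0485]
glue [0.3959 0.0052 0.085 ]
eraser [ 0.5705 -0.0914  0.013 ]
base ((303.0, 234.5), (76.0, 43.0), 0.0) (265, 213, 77, 44)
cart ((336.98077392578125, 236.5961456298828), (3.3339743614196777, 15.297059059143066), 11.309932708740234)
```

View pics/tc.png

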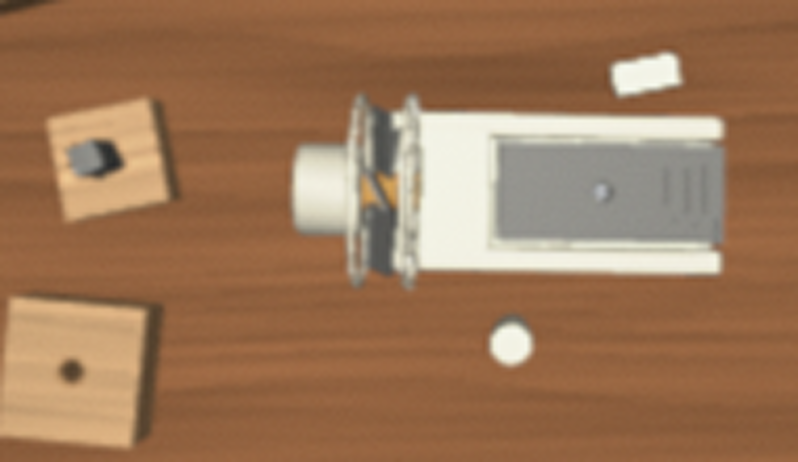

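```bash
python3 -m inch '[0,0,-0.035,0,0, 0,0,-0.035,0,0, 0.024,-0.030,0,0,0, 0.024,-0.030,0,0,0, 0.024,-0.030,0,0,0, 0.024,-0.030,0,0,0, 0.024,-0.030,0,0,0, 0.024,-0.030,0,0,0, 0.024,-0.030,0,0,0, 0.024,-0.030,0,0,0, 0.024,-0.030,0,0,0, 0.024,-0.030,0,0,0, 0.024,-0.030,0,0,0, 0.024,-0.030,0,0,0, 0.024,-0.030,0,0,0, 0.024,-0.030,0,0,0, 0.024,-0.030,0,0,0, 0.024,-0.030,0,0,0, 0.024,-0.030,0,0,0, 0.024,-0.030,0,0,0]'
python3 - <<'E'
from h import *
C=cam("top")
o=lambda u,v:(170+u/4.2-.38,190+v/4.2-.38)
P=[ray(o(*p),z,C) for p,z in(((420,112),.058),((722,118),.043),((722,273),.043),((420,271),.058),((602,192),.0365))]
for p in P:print(p.round(4))
for a,b in((0,1),(3,2)):
    d=P[b]-P[a];print(np.degrees(np.arctan2(d[1],d[0])))
E
```

```text
time_s: 1.82
ee_pos: [0.4441, 0.0745, 0.3013]
tcp_rot: [-0.004, 0.99, 0.144, 0.002]
force: [0.6, -1.2, 0.9]
finger_gap: 0.998
[0.5483 0.0639 0.058 ]
[ 0.5401 -0.1374  0.043 ]
[ 0.437 -0.134  0.043]
[0.4435 0.066  0.058 ]
[ 0.4925 -0.0562  0.0365]
-92.33345873606473
-91.85909551468862
```

```bash
python3 -m inch '[0.0222,-0.0285,0,0,0, 0.0222,-0.0285,0,0,0, 0.0222,-0.0285,0,0,0, 0.0222,-0.0285,0.01,0,0, 0.0222,-0.0285,0.02,0,0, 0.0222,-0.0285,0.02,0,0, 0,0,0.01,0,0, 0,0,0,0,0]'
python3 - <<'E'
from h import *
s=observe();im=grab_frame("wrist");cv2.imwrite("pics/w1.png",im)
print(s["time_s"],s["ee_pos"],s["tcp_rot"],proj(s["ee_pos"]*[1,1,0]+[0,0,.105],cam("wrist",s)))
E
```

```text
time_s: 2.48
ee_pos: [0.5236, 0.2943, 0.24]
tcp_rot: [-0.004, 0.989, 0.15, 0.003]
force: [-0.7, 0.2, 0.1]
finger_gap: 1.002
2.4833 [0.52362048 0.29433734 0.24002379] [-0.00435905  0.98866113  0.15007732  0.00263913] [280.57130916 201.87393577]
```

View pics/w1.png

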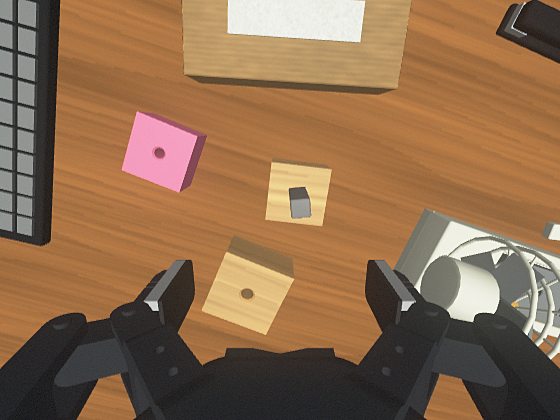

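```bash
python3 - <<'E'
from h import *
im=cv2.imread("pics/w1.png");c=im[150:240,250:350];cv2.imwrite("pics/w1c.png",cv2.resize(c,None,fx=6,fy=6,interpolation=cv2.INTER_NEAREST))
g=cv2.cvtColor(im,cv2.COLOR_BGR2GRAY);hs=cv2.cvtColor(im,cv2.COLOR_BGR2HSV)
m=(hs[...,1]<70).astype(np.uint8);m[:160]=0;m[235:]=0;m[:,:262]=0;m[:,335:]=0
print(np.unique(g[m>0],return_counts=True))
for lo,hi in((0,80),(80,100),(100,200)):
    mm=m*((g>=lo)&(g<hi)).astype(np.uint8)
    for c in cv2.findContours(mm,0,2)[0]:
        if cv2.contourArea(c)>30:print(lo,cv2.minAreaRect(c),cv2.contourArea(c))
E
```

```text
(array([ 55,  60,  62,  64,  65,  66,  68,  70,  71,  72,  73,  75,  77,
        78,  79,  80,  81,  82,  83,  84,  85,  86,  87,  88,  89,  90,
        91,  92,  93,  94,  95,  96,  97,  98,  99, 100, 101, 102, 104,
       105, 106, 110, 111, 112, 113, 114, 115, 117, 118, 119, 120, 121,
       123, 126, 127, 128, 129, 130, 132, 133, 134, 135, 137, 138, 139,
       140, 141, 142, 143, 144, 145, 146, 147, 148, 149, 150, 151, 152,
       153, 154, 155, 156, 157, 158, 159, 160, 161, 162, 163, 164, 165,
       169, 172], dtype=uint8), array([ 1,  2,  1,  1,  1,  1,  2,  2,  1,  3,  2,  5,  2,  1,  1,  8,  2,
        2,  2,  6,  5,  9, 16, 11, 35, 22, 28, 10,  8,  3,  1,  3,  1,  1,
        1,  4,  1,  1,  3,  2,  2,  2,  1,  2,  2,  2,  1,  1,  1,  1,  1,
        1,  1,  2,  5,  2,  1,  1,  4,  1,  2,  1,  4,  3,  1,  2,  3,  1,
        1,  2,  3,  5,  4,  2,  8,  9, 10, 11, 28, 39, 36, 32, 21, 22, 17,
       17, 13, 15,  6,  6,  1,  1,  1]))
80 ((298.5405578613281, 192.7432403564453), (11.179131507873535, 17.5906925201416), 80.53767395019531) 144.5
100 ((300.11480712890625, 207.76229858398438), (19.103042602539062, 19.646257400512695), 84.80557250976562) 334.0
```

View pics/w1c.png

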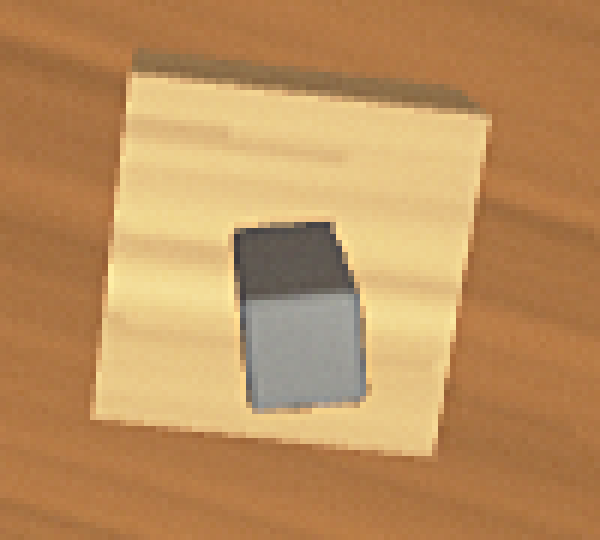

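```bash
python3 - <<'E'
from h import *
s=observe();C=cam("wrist",s);T=R.from_quat(np.roll(s["tcp_rot"],-1)).as_matrix()
def q(p):return (250+p[0]/6-.4,150+p[1]/6-.4)
for n,p,z in(("top",(306,351),.105),("stand",(283,263),.045),("frontedge",(302,295),.105)):
    P=ray(q(p),z,C);print(n,P.round(4),"tool",(T.T@(P-s["ee_pos"])).round(4))
print(T.round(3))
E
```

```text
top [0.5233 0.2734 0.105 ] tool [-0.0074  0.0209  0.1355]
stand [0.5242 0.2747 0.045 ] tool [-0.0067  0.0204  0.1955]
frontedge [0.5322 0.2771 0.105 ] tool [0.0021 0.02   0.1356]
[[ 0.955  0.296  0.004]
 [ 0.296 -0.955  0.01 ]
 [ 0.007 -0.009 -1.   ]]
```

```bash
python3 -m inch '[-0.0074,0.0209,0,-0.085,0, 0,0,0.03,0,0]'; python3 - <<'E'
from h import *
s=observe();T=R.from_quat(np.roll(s["tcp_rot"],-1)).as_matrix()
print(s["ee_pos"],(T.T@([.5235,.2737,.062]-s["ee_pos"])).round(4))
E
```

```text
time_s: 2.7
ee_pos: [0.5262, 0.2725, 0.2181]
tcp_rot: [-0.005, 0.981, 0.194, 0.009]
force: [0.8, 0.1, 1.5]
finger_gap: 0.998
[0.52616304 0.27251075 0.21810923] [-0.0052 -0.0011  0.156 ]
```

```bash
python3 -m inch '[-0.003,-0.001,0.03,0,0, -0.002,0,0.03,0,0, 0,0,0.03,0,0, 0,0,0.025,0,0, 0,0,0.02,0,0, 0,0,0,0,0]'; python3 - <<'E'
from h import *
s=observe();T=R.from_quat(np.roll(s["tcp_rot"],-1)).as_matrix()
print(s["tcp_rot"],T.round(4)[:,2],(T.T@([.5235,.2737,.062]-s["ee_pos"])).round(4))
E
```

```text
time_s: 3.2
ee_pos: [0.525, 0.2653, 0.0841]
tcp_rot: [-0.005, 0.982, 0.189, 0.014]
force: [-1.0, 0.5, -0.6]
finger_gap: 1.001
[-0.00515022  0.98185124  0.18906785  0.0139631 ] [ 0.0255  0.0154 -0.9996] [ 0.0011 -0.0083  0.0222]
```

```bash
python3 -m inch '[0.001,-0.008,0.01,0,0, 0,0,0.012,0,0, 0,0,0,0,0]'; python3 - <<'E'
from h import *
s=observe();T=R.from_quat(np.roll(s["tcp_rot"],-1)).as_matrix()
print(s["tcp_rot"],T.round(4)[:,2],(T.T@([.5235,.2737,.062]-s["ee_pos"])).round(4))
cv2.imwrite("pics/w2.png",grab_frame("wrist"))
E
```

```text
time_s: 3.45
ee_pos: [0.5259, 0.2727, 0.0655]
tcp_rot: [-0.006, 0.982, 0.187, 0.017]
force: [0.6, -1.4, 0.1]
finger_gap: 1.002
[-0.00554458  0.98212399  0.18737239  0.01712629] [ 0.0316  0.0173 -0.9994] [-0.002  -0.0018  0.0034]
```

View pics/w2.png

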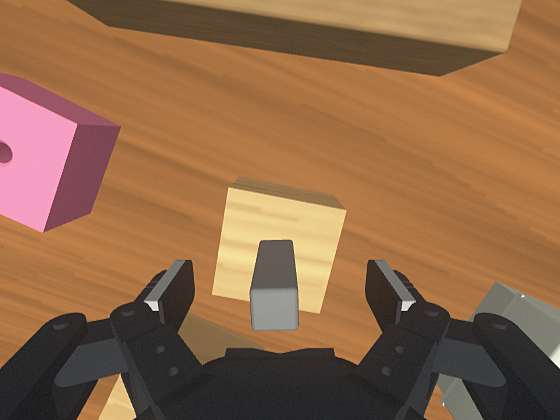

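```bash
python3 -m inch '[-0.002,-0.002,0.003,0,0, 0,0,0,0,255, 0,0,0,0,255, 0,0,0,0,255, 0,0,0,0,255, 0,0,0,0,255, 0,0,0,0,255, 0,0,0,0,255, 0,0,0,0,255]'; python3 - <<'E'
from h import *
s=observe();T=R.from_quat(np.roll(s["tcp_rot"],-1)).as_matrix()
print(s["ee_pos"],T.round(4)[:,2],s["force"],s["ft_torque"])
E
```

```text
time_s: 4.25
ee_pos: [0.5276, 0.2761, 0.0696]
tcp_rot: [-0.007, 0.982, 0.188, 0.023]
force: [-0.6, -0.5, 0.1]
finger_gap: 0.221
[0.52762357 0.27609137 0.06959131] [ 0.0425  0.0214 -0.9989] [-0.58733632 -0.54930677  0.14583458] [0.03538596 0.01979213 0.01862786]
```

```bash
python3 -m inch '[0,0,-0.02,0,255, 0,0,-0.035,0,255, 0,0,-0.035,0,255, 0,0,-0.04,0,255, 0,0,-0.04,0,255, 0,0,-0.04,0,255]'; python3 - <<'E'
from h import *
s=observe();T=R.from_quat(np.roll(s["tcp_rot"],-1)).as_matrix()
print(s["q"],T.round(4)[:,2],s["force"],s["ft_torque"])
cv2.imwrite("pics/w3.png",grab_frame("wrist"))
E
```

```text
time_s: 4.75
ee_pos: [0.513, 0.2688, 0.2708]
tcp_rot: [-0.004, 0.982, 0.188, 0.011]
force: [1.3, -0.1, -0.1]
finger_gap: 0.225
[ 0.35197518 -0.09276489  1.69099306  0.00468677  1.51951746  1.54528266] [ 0.0208  0.0126 -0.9997] [ 1.28933249 -0.09977877 -0.06132872] [ 0.03821816 -0.06416615  0.00317547]
```

View pics/w3.png

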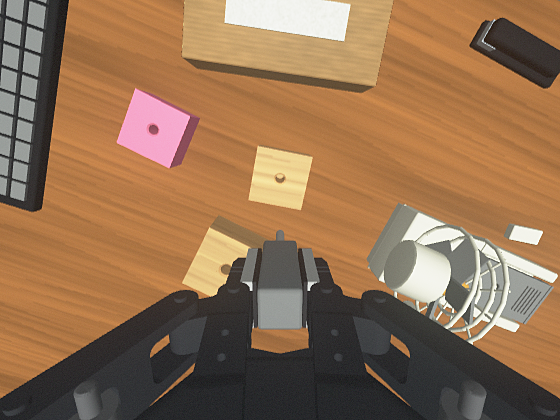

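```bash
python3 -m inch '[0,0,-0.02,0.104,255, 0,0,-0.01,0.104,255, 0,0,-0.005,0.104,255, 0,0,0,0.104,255, 0,0.038,0,0,255, 0,0.038,0,0,255, 0,0.038,0,0,255, 0,0.038,0,0,255, 0,0.038,0,0,255, 0,0.038,0,0,255, 0,0.038,0,0,255, 0,0.03,0,0,255, 0,0,0,0,255]'; python3 - <<'E'
from h import *
s=observe();T=R.from_quat(np.roll(s["tcp_rot"],-1)).as_matrix()
print(T.round(4),(T.T@([.4915,-.057,.185]-s["ee_pos"])).round(4))
E
```

```text
time_s: 5.88
ee_pos: [0.4991, -0.0348, 0.3153]
tcp_rot: [-0.012, 0.999, -0.026, 0.024]
force: [0.1, -0.4, -0.7]
finger_gap: 0.229
[[ 0.9974 -0.052   0.0493]
 [-0.0532 -0.9983  0.0232]
 [ 0.048  -0.0257 -0.9985]] [-0.0126  0.0259  0.1292]
```

```bash
python3 -m inch '[-0.006,0.013,0.03,0,255, -0.006,0.013,0.035,0,255, 0,0,0.04,0,255]'; python3 - <<'E'
from h import *
s=observe();im=grab_frame("wrist");T=R.from_quat(np.roll(s["tcp_rot"],-1)).as_matrix()
cv2.imwrite("pics/w4.png",im);np.savez("w4.npz",p=s["ee_pos"],r=s["tcp_rot"])
cv2.imwrite("pics/w4c.png",cv2.resize(im[160:350,180:380],None,fx=3,fy=3,interpolation=cv2.INTER_CUBIC))
print(T.round(4)[:,2],s["ee_pos"],s["force"])
E
```

```text
time_s: 6.13
ee_pos: [0.4969, -0.0621, 0.218]
tcp_rot: [-0.01, 0.999, -0.028, 0.036]
force: [1.2, -0.7, -0.9]
finger_gap: 0.225
[ 0.0716  0.0172 -0.9973] [ 0.49691621 -0.06206918  0.21802929] [ 1.24017601 -0.70401276 -0.93916627]
```

View pics/w4c.png

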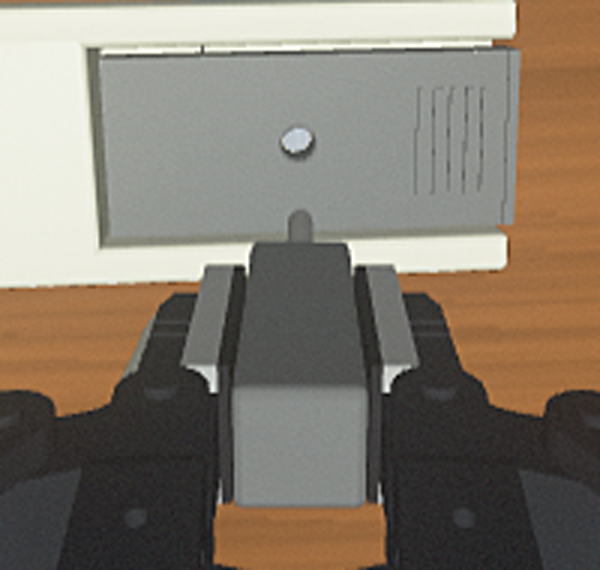

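```bash
python3 - <<'E'
import cv2,numpy as np
for n in("w3","w4"):
    g=cv2.cvtColor(cv2.imread(f"pics/{n}.png"),cv2.COLOR_BGR2GRAY).astype(int)
    print(n,"col 280 rows 222-334",list(g[222:334,280]))
    for r in(232,236,244,256,280,292,300,310,322):print(r,list(g[r,250:312]))
E
```

```text
w3 col 280 rows 222-334 [np.int64(139), np.int64(133), np.int64(139), np.int64(142), np.int64(141), np.int64(143), np.int64(143), np.int64(140), np.int64(109), np.int64(117), np.int64(118), np.int64(118), np.int64(115), np.int64(120), np.int64(118), np.int64(117), np.int64(116), np.int64(118), np.int64(105), np.int64(85), np.int64(88), np.int64(90), np.int64(88), np.int64(88), np.int64(88), np.int64(88), np.int64(87), np.int64(90), np.int64(86), np.int64(88), np.int64(87), np.int64(90), np.int64(89), np.int64(87), np.int64(88), np.int64(87), np.int64(88), np.int64(88), np.int64(88), np.int64(85), np.int64(89), np.int64(87), np.int64(89), np.int64(88), np.int64(87), np.int64(89), np.int64(86), np.int64(89), np.int64(87), np.int64(87), np.int64(87), np.int64(87), np.int64(89), np.int64(88), np.int64(84), np.int64(88), np.int64(85), np.int64(87), np.int64(86), np.int64(81), np.int64(85), np.int64(85), np.int64(88), np.int64(86), np.int64(86), np.int64(90), np.int64(105), np.int64(124), np.int64(138), np.int64(149), np.int64(151), np.int64(154), np.int64(158), np.int64(157), np.int64(157
[... 17932 characters left out ...]
38), np.int64(140), np.int64(137), np.int64(136), np.int64(139), np.int64(137), np.int64(136), np.int64(136), np.int64(137), np.int64(137), np.int64(138), np.int64(138), np.int64(137), np.int64(137), np.int64(138), np.int64(139), np.int64(134), np.int64(137), np.int64(135), np.int64(138), np.int64(136), np.int64(136), np.int64(137), np.int64(136), np.int64(137), np.int64(137), np.int64(138), np.int64(138), np.int64(138), np.int64(139), np.int64(140), np.int64(138), np.int64(137), np.int64(138), np.int64(138), np.int64(131), np.int64(126), np.int64(128), np.int64(37), np.int64(58), np.int64(58), np.int64(55), np.int64(154), np.int64(27), np.int64(40), np.int64(47), np.int64(43), np.int64(39)]
```

```bash
cat >> h.py <<'E'
def fitpin():
    from scipy.optimize import least_squares
    c=calibration("wrist");K=c["intrinsics"];H=c["hand_eye"]
    def pr(P):v=K@(H[:3,:3].T@(np.array(P)-H[:3,3]));return v[:2]/v[2]
    def pt(a,l,h,y=0): # l offset along pin x, h height along handle
        x,z,t=a;return [x+l*np.cos(t)+h*np.sin(t),y,z+l*np.sin(t)-h*np.cos(t)]
    def f(a):
        w=lambda l,h:pr(pt(a,l,h,.01))[0]-pr(pt(a,l,h,-.01))[0]
        return [pr(pt(a,.003,-.04))[1]-230,pr(pt(a,.01,0))[1]-240.5,pr(pt(a,.01,.06))[1]-288.3,pr(pt(a,-.01,.06))[1]-328,(w(.01,0)-32.7)*.7,(w(.01,.06)-45.7),(w(-.01,.06)-44)]
    r=least_squares(f,[-.005,.025,0.0],x_scale=[.01,.01,.1]);return r.x,r.fun,pt(r.x,0,-.04)
E
python3 -c "
from h import *
a,f,t=fitpin();print(a.round(4),f.round(2),np.round(t,4))"
```

```text
[-0.0082  0.0303  0.0325] [ 0.32 -0.48  0.12  0.03 -0.86  0.09  0.04] [-0.0095  0.      0.0703]
```

```bash
cat >> h.py <<'E'
TIP=np.array([-.0095,.0004,.0703]);PD=np.array([-.0325,0,1])
def st():
    s=observe();T=R.from_quat(np.roll(s["tcp_rot"],-1)).as_matrix();return s,T
def report(tgt=None):
    s,T=st();tip=s["ee_pos"]+T@TIP
    print("t",round(s["time_s"],2),"tip",tip.round(4),"pindir",(T@PD).round(3)[:2],"F",s["force"].round(1),"tq",s["ft_torque"].round(2),"yaw",np.degrees(np.arctan2(T[1,1],T[0,1])).round(1))
    if tgt is not None:print("need tool",(T.T@(np.array(tgt)-tip)).round(4))
E
python3 - <<'E'
from h import *
w=np.load("w4.npz");s={"ee_pos":w["p"],"tcp_rot":w["r"]};C=cam("wrist",s)
im=cv2.imread("pics/w4.png");hs=cv2.cvtColor(im,cv2.COLOR_BGR2HSV);g=cv2.cvtColor(im,cv2.COLOR_BGR2GRAY)
sub=g[195:220,265:292];m=(abs(sub.astype(int)-int(np.median(sub)))>18).astype(np.uint8)
c=max(cv2.findContours(m,0,2)[0],key=cv2.contourArea);e=cv2.minAreaRect(c);print(e)
p=(e[0][0]+265,e[0][1]+195)
P=ray(p,.0485,C);print("hole",P.round(4))
q=lambda u,v:(180+u/3-.33,160+v/3-.33)
for n,(a,z) in {"fl":((518,50),.0445),"fr":((512,222),.0445),"bl":((100,56),.052),"br":((102,240),.052)}.items():print(n,ray(q(*a),z,C).round(4))
report([P[0],P[1],.075])
E
```

```text
((13.549999237060547, 12.849998474121094), (11.700427055358887, 10.75174331665039), 18.434947967529297)
hole [ 0.4924 -0.057   0.0485]
fl [ 0.5224 -0.1391  0.0445]
fr [ 0.4573 -0.1367  0.0445]
bl [0.5292 0.0114 0.052 ]
br [0.4603 0.018  0.052 ]
t 6.18 tip [ 0.4862 -0.0579  0.1356] pindir [0.022 0.025] F [-4.   0.9 -8.4] tq [0.06 0.25 0.08] yaw -93.2
need tool [0.0028 0.0004 0.0609]
```

```bash
python3 -m inch '[0.002,0,0.03,0,255, 0.002,0,0.025,0,255, 0,0,0.008,0,255, 0,0,0,0,255]'; python3 - <<'E'
from h import *
report([.4924,-.057,.058]);s=observe();im=grab_frame("wrist")
cv2.imwrite("pics/w5c.png",cv2.resize(im[150:260,200:360],None,fx=4,fy=4,interpolation=cv2.INTER_CUBIC))
C=cam("wrist",s);print(proj([.4924,-.057,.0485],C),proj(st()[1]@TIP+s["ee_pos"],C))
E
```

```text
time_s: 6.52
ee_pos: [0.4964, -0.0557, 0.138]
tcp_rot: [-0.014, 0.999, -0.028, 0.022]
force: [0.2, -0.1, -1.3]
finger_gap: 0.223
t 6.52 tip [ 0.4901 -0.0537  0.0674] pindir [0.013 0.029] F [ 0.2 -0.1 -1.3] tq [0.02 0.05 0.01] yaw -93.2
need tool [0.002  0.0034 0.0094]
[284.54376698 224.00465657] [280.17870991 233.89613969]
```

View pics/w5c.png

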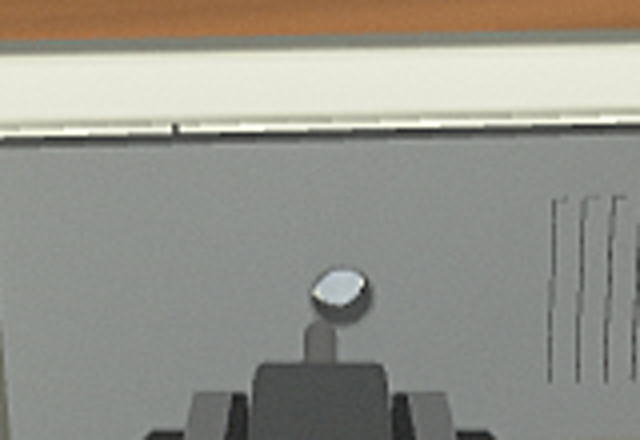

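```bash
python3 -m inch '[0.001,0.0034,0.006,0,255, 0.0005,0,0.003,0,255]'; python3 -c "
from h import *
report([.4924,-.057,.04])"
```

```text
time_s: 6.73
ee_pos: [0.5011, -0.0593, 0.1339]
tcp_rot: [-0.013, 0.999, -0.027, 0.026]
force: [0.5, -1.0, -0.8]
finger_gap: 0.226
t 6.73 tip [ 0.4953 -0.0575  0.0632] pindir [0.02  0.027] F [ 0.5 -1.  -0.8] tq [-0.02  0.09 -0.01] yaw -93.1
need tool [-0.0041  0.0003  0.023 ]
```

```bash
python3 -m inch '[-0.004,0.0002,0.006,0,255, -0.002,0,0.004,0,255]'; python3 -c "
from h import *
report([.4924,-.057,.04])"
```

```text
time_s: 6.9
ee_pos: [0.498, -0.0597, 0.1267]
tcp_rot: [-0.012, 0.999, -0.027, 0.029]
force: [0.3, 0.2, -1.3]
finger_gap: 0.223
t 6.9 tip [ 0.4926 -0.0579  0.056 ] pindir [0.026 0.025] F [ 0.3  0.2 -1.3] tq [ 0.    0.   -0.01] yaw -93.1
need tool [-0.0012 -0.0005  0.016 ]
```

```bash
python3 -m inch '[-0.0025,-0.0004,0.006,0,255, -0.0014,0,0.005,0,255]'; python3 -c "
from h import *
report([.4924,-.057,.0365])"
```

```text
time_s: 7.07
ee_pos: [0.4956, -0.0592, 0.1166]
tcp_rot: [-0.012, 0.999, -0.027, 0.031]
force: [0.0, 0.4, -0.5]
finger_gap: 0.223
t 7.07 tip [ 0.4905 -0.0575  0.0459] pindir [0.03  0.024] F [ 0.   0.4 -0.5] tq [ 0.02 -0.02 -0.02] yaw -93.1
need tool [ 0.0013 -0.0004  0.0095]
```

```bash
python3 -m inch '[0.0003,0,0.004,0,255, -0.0005,0,0.0035,0,255]'; python3 -c "
from h import *
report([.4924,-.057,.0365])"
```

```text
time_s: 7.23
ee_pos: [0.4954, -0.0589, 0.1083]
tcp_rot: [-0.012, 0.999, -0.027, 0.031]
force: [0.1, -0.5, 0.2]
finger_gap: 0.221
t 7.23 tip [ 0.4903 -0.0572  0.0375] pindir [0.03  0.024] F [ 0.1 -0.5  0.2] tq [-0.    0.02 -0.  ] yaw -93.1
need tool [ 0.002  -0.0003  0.0012]
```

```bash
python3 -m inch '[0.0010,0,0.003,0,255]'; python3 -c "
from h import *
report([.4924,-.057,.0325])"
```

```text
time_s: 7.32
ee_pos: [0.4963, -0.0588, 0.1047]
tcp_rot: [-0.012, 0.999, -0.027, 0.031]
force: [-0.7, -0.3, 1.4]
finger_gap: 0.224
t 7.32 tip [ 0.4911 -0.0571  0.034 ] pindir [0.03  0.024] F [-0.7 -0.3  1.4] tq [0.03 0.11 0.01] yaw -93.1
need tool [ 0.0012 -0.0001  0.0015]
```

```bash
python3 -m inch '[0,0,0.0025,0,255]'; python3 -c "
from h import *
report([.4924,-.057,.0325])"
```

```text
time_s: 7.4
ee_pos: [0.4965, -0.0587, 0.1021]
tcp_rot: [-0.012, 0.999, -0.027, 0.031]
force: [-0.6, 0.6, 3.0]
finger_gap: 0.227
t 7.4 tip [ 0.4913 -0.057   0.0314] pindir [0.029 0.024] F [-0.6  0.6  3. ] tq [0.15 0.38 0.06] yaw -93.1
need tool [ 0.0011 -0.0001 -0.0011]
```

```bash
python3 -m inch '[0,0,0.0015,0,255]'; python3 -c "
from h import *
report()"
```

```text
time_s: 7.48
ee_pos: [0.4966, -0.0586, 0.1007]
tcp_rot: [-0.012, 0.999, -0.027, 0.03]
force: [-3.4, 0.9, 5.4]
finger_gap: 0.228
t 7.48 tip [ 0.4915 -0.0568  0.03  ] pindir [0.029 0.025] F [-3.4  0.9  5.4] tq [0.23 0.57 0.09] yaw -93.1
```

```bash
python3 -m inch '[0,0,0.0015,0,255]'; python3 -c "
from h import *
report()"
```

```text
time_s: 7.57
ee_pos: [0.4968, -0.0586, 0.0996]
tcp_rot: [-0.012, 0.999, -0.027, 0.03]
force: [-2.8, 0.8, 5.2]
finger_gap: 0.227
t 7.57 tip [ 0.4916 -0.0568  0.0288] pindir [0.028 0.025] F [-2.8  0.8  5.2] tq [ 0.14  0.6  -0.02] yaw -93.1
```

```bash
python3 -m inch '[0,0,0.0012,0,255]'; python3 -c "
from h import *
report()"
```

```text
time_s: 7.65
ee_pos: [0.4972, -0.0586, 0.0993]
tcp_rot: [-0.012, 0.999, -0.027, 0.03]
force: [-4.2, 0.6, 11.3]
finger_gap: 0.226
t 7.65 tip [ 0.4919 -0.0569  0.0286] pindir [0.028 0.025] F [-4.2  0.6 11.3] tq [ 0.21  1.09 -0.04] yaw -93.1
```

```bash
python3 -m inch '[-0.0008,0,0.0003,0,255]'; python3 -c "
from h import *
report()"
```

```text
time_s: 7.73
ee_pos: [0.497, -0.0587, 0.0999]
tcp_rot: [-0.012, 0.999, -0.027, 0.031]
force: [-1.6, 0.5, 5.6]
finger_gap: 0.225
t 7.73 tip [ 0.4919 -0.0571  0.0292] pindir [0.029 0.024] F [-1.6  0.5  5.6] tq [0.09 0.21 0.04] yaw -93.1
```

```bash
python3 -m inch '[-0.0004,0,0.0005,0,255]'; python3 -c "
from h import *
report()"
```

```text
time_s: 7.82
ee_pos: [0.4972, -0.0588, 0.1003]
tcp_rot: [-0.012, 0.999, -0.027, 0.031]
force: [-3.0, 0.4, 5.5]
finger_gap: 0.224
t 7.82 tip [ 0.4921 -0.0571  0.0296] pindir [0.03  0.024] F [-3.   0.4  5.5] tq [0.16 0.56 0.03] yaw -93.1
```

```bash
python3 -m inch '[-0.0006,0,0.0014,0,255]'; python3 -c "
from h import *
report()"
```

```text
time_s: 7.9
ee_pos: [0.4972, -0.0589, 0.0997]
tcp_rot: [-0.012, 0.999, -0.027, 0.032]
force: [-2.0, 1.9, 4.6]
finger_gap: 0.225
t 7.9 tip [ 0.4922 -0.0572  0.029 ] pindir [0.031 0.024] F [-2.   1.9  4.6] tq [0.23 0.46 0.  ] yaw -93.1
```

```bash
python3 -m inch '[-0.0006,0.001,0.0011,0,255]'; python3 -c "
from h import *
report()"
```

```text
time_s: 7.98
ee_pos: [0.4972, -0.0593, 0.0994]
tcp_rot: [-0.013, 0.999, -0.027, 0.032]
force: [-1.7, 3.7, 7.5]
finger_gap: 0.228
t 7.98 tip [ 0.4922 -0.0575  0.0286] pindir [0.032 0.025] F [-1.7  3.7  7.5] tq [0.81 0.47 0.01] yaw -93.1
```

```bash
python3 -m inch '[-0.0006,0.001,0.0011,0,255]'; python3 -c "
from h import *
report()"
```

```text
time_s: 8.07
ee_pos: [0.4973, -0.0597, 0.0993]
tcp_rot: [-0.013, 0.999, -0.027, 0.033]
force: [-3.0, 3.9, 9.1]
finger_gap: 0.223
t 8.07 tip [ 0.4925 -0.0579  0.0285] pindir [0.034 0.027] F [-3.   3.9  9.1] tq [0.86 0.64 0.08] yaw -93.1
```

```bash
python3 -m inch '[-0.0007,0.0015,0.0010,0,255]'; python3 -c "
from h import *
report()"
```

```text
time_s: 8.15
ee_pos: [0.4974, -0.0606, 0.0993]
tcp_rot: [-0.014, 0.999, -0.027, 0.034]
force: [-1.5, 2.1, 6.8]
finger_gap: 0.225
t 8.15 tip [ 0.4927 -0.0587  0.0285] pindir [0.036 0.028] F [-1.5  2.1  6.8] tq [0.64 0.41 0.02] yaw -93.1
```

```bash
python3 -m inch '[-0.0007,0.002,0.0010,0,255]'; python3 -c "
from h import *
report()"
```

```text
time_s: 8.23
ee_pos: [0.4974, -0.0617, 0.0992]
tcp_rot: [-0.015, 0.999, -0.027, 0.034]
force: [-1.7, 4.4, 8.1]
finger_gap: 0.222
t 8.23 tip [ 0.4928 -0.0595  0.0284] pindir [0.037 0.031] F [-1.7  4.4  8.1] tq [1.07 0.45 0.02] yaw -93.1
```

```bash
python3 -m inch '[-0.0007,0.002,0.0010,0,255]'; python3 -c "
from h import *
report()"
```

```text
time_s: 8.32
ee_pos: [0.4973, -0.0626, 0.0991]
tcp_rot: [-0.017, 0.999, -0.028, 0.035]
force: [-2.4, 4.0, 8.3]
finger_gap: 0.223
t 8.32 tip [ 0.4928 -0.0603  0.0284] pindir [0.039 0.034] F [-2.4  4.   8.3] tq [1.06 0.52 0.08] yaw -93.1
```

```bash
python3 -m inch '[-0.0007,0.003,0.0011,0,255, -0.0007,0.003,0.0011,0,255]'; python3 -c "
from h import *
report()"
```

```text
time_s: 8.48
ee_pos: [0.497, -0.0664, 0.0988]
tcp_rot: [-0.02, 0.999, -0.028, 0.036]
force: [-3.7, 4.9, 8.7]
finger_gap: 0.223
t 8.48 tip [ 0.4927 -0.0636  0.0281] pindir [0.041 0.039] F [-3.7  4.9  8.7] tq [1.12 0.53 0.05] yaw -93.1
```

```bash
python3 -m inch '[-0.0007,0.0035,0.0011,0,255, -0.0007,0.0035,0.0011,0,255]'; python3 -c "
from h import *
report()"
```

```text
time_s: 8.65
ee_pos: [0.4966, -0.0711, 0.0984]
tcp_rot: [-0.023, 0.999, -0.028, 0.038]
force: [-3.3, 4.7, 8.6]
finger_gap: 0.224
t 8.65 tip [ 0.4925 -0.0679  0.0277] pindir [0.044 0.046] F [-3.3  4.7  8.6] tq [1.18 0.56 0.09] yaw -93.1
```

```bash
python3 -m inch '[-0.0006,0.005,0.0012,0,255, -0.0006,0.005,0.0012,0,255]'; python3 -c "
from h import *
report()"
```

```text
time_s: 8.82
ee_pos: [0.4962, -0.0787, 0.0977]
tcp_rot: [-0.026, 0.999, -0.028, 0.039]
force: [-3.1, 5.2, 8.5]
finger_gap: 0.228
t 8.82 tip [ 0.4923 -0.075   0.027 ] pindir [0.046 0.052] F [-3.1  5.2  8.5] tq [1.2  0.68 0.07] yaw -93.1
```

```bash
python3 -m inch '[-0.0006,0.005,0.0012,0,255, -0.0006,0.005,0.0012,0,255]'; python3 -c "
from h import *
report()"
```

```text
time_s: 8.98
ee_pos: [0.4958, -0.0865, 0.0971]
tcp_rot: [-0.029, 0.998, -0.028, 0.039]
force: [-3.1, 5.7, 10.3]
finger_gap: 0.227
t 8.98 tip [ 0.492  -0.0824  0.0264] pindir [0.048 0.058] F [-3.1  5.7 10.3] tq [1.22 0.6  0.09] yaw -93.1
```

```bash
python3 -m inch '[-0.0006,0.005,0.0010,0,255, -0.0006,0.005,0.0010,0,255]'; python3 -c "
from h import *
report()"
```

```text
time_s: 9.15
ee_pos: [0.4953, -0.0943, 0.0964]
tcp_rot: [-0.033, 0.998, -0.028, 0.04]
force: [-1.9, 4.8, 8.8]
finger_gap: 0.227
t 9.15 tip [ 0.4916 -0.0897  0.0257] pindir [0.05  0.065] F [-1.9  4.8  8.8] tq [1.18 0.5  0.1 ] yaw -93.1
```

```bash
python3 -m inch '[-0.0006,0.0045,0.0010,0,255, -0.0006,0.004,0.0010,0,255]'; python3 -c "
from h import *
report()"
```

```text
time_s: 9.32
ee_pos: [0.4949, -0.1008, 0.0959]
tcp_rot: [-0.036, 0.998, -0.028, 0.041]
force: [-3.0, 5.1, 8.8]
finger_gap: 0.223
t 9.32 tip [ 0.4914 -0.0957  0.0252] pindir [0.052 0.071] F [-3.   5.1  8.8] tq [1.18 0.49 0.14] yaw -93.1
```

```bash
python3 -m inch '[-0.0006,0.003,0.0010,0,255]'; python3 -c "
from h import *
report()"
```

```text
time_s: 9.4
ee_pos: [0.4948, -0.1029, 0.0957]
tcp_rot: [-0.037, 0.998, -0.029, 0.042]
force: [-3.4, 4.7, 8.3]
finger_gap: 0.225
t 9.4 tip [ 0.4913 -0.0976  0.025 ] pindir [0.053 0.074] F [-3.4  4.7  8.3] tq [1.17 0.57 0.1 ] yaw -93.1
```

```bash
python3 -m inch '[-0.0006,0.0025,0.0010,0,255]'; python3 -c "
from h import *
report()"
```

```text
time_s: 9.48
ee_pos: [0.4947, -0.1044, 0.0955]
tcp_rot: [-0.039, 0.998, -0.029, 0.042]
force: [-2.8, 4.9, 8.8]
finger_gap: 0.223
t 9.48 tip [ 0.4913 -0.099   0.0249] pindir [0.054 0.077] F [-2.8  4.9  8.8] tq [1.17 0.57 0.12] yaw -93.1
```

```bash
python3 -m inch '[-0.0006,0.002,0.0010,0,255]'; python3 -c "
from h import *
report()"
```

```text
time_s: 9.57
ee_pos: [0.4946, -0.1056, 0.0954]
tcp_rot: [-0.04, 0.998, -0.029, 0.043]
force: [-4.5, 4.2, 9.3]
finger_gap: 0.225
t 9.57 tip [ 0.4913 -0.0999  0.0248] pindir [0.055 0.08 ] F [-4.5  4.2  9.3] tq [1.17 0.59 0.18] yaw -93.1
```

```bash
python3 -m inch '[-0.0006,0.0025,0.0010,0,255]'; python3 -c "
from h import *
report()"
```

```text
time_s: 9.65
ee_pos: [0.4945, -0.1063, 0.0953]
tcp_rot: [-0.043, 0.998, -0.029, 0.043]
force: [-3.1, 8.8, 10.6]
finger_gap: 0.222
t 9.65 tip [ 0.4912 -0.1002  0.0247] pindir [0.056 0.085] F [-3.1  8.8 10.6] tq [2.25 0.51 0.19] yaw -93.2
```

```bash
python3 -m inch '[-0.0006,0.0025,0.0010,0,255]'; python3 -c "
from h import *
report()"
```

```text
time_s: 9.73
ee_pos: [0.4944, -0.1066, 0.0953]
tcp_rot: [-0.046, 0.998, -0.03, 0.043]
force: [-3.2, 8.6, 11.6]
finger_gap: 0.222
t 9.73 tip [ 0.4912 -0.1002  0.0248] pindir [0.057 0.091] F [-3.2  8.6 11.6] tq [2.16 0.52 0.17] yaw -93.2
```

```bash
python3 -m inch '[-0.0006,0.0025,0.0009,0,255]'; python3 -c "
from h import *
report()"
```

```text
time_s: 9.82
ee_pos: [0.4943, -0.107, 0.0953]
tcp_rot: [-0.049, 0.997, -0.03, 0.044]
force: [-2.1, 7.1, 9.3]
finger_gap: 0.226
t 9.82 tip [ 0.4912 -0.1001  0.0248] pindir [0.058 0.097] F [-2.1  7.1  9.3] tq [1.95 0.48 0.16] yaw -93.2
```

```bash
python3 -m inch '[-0.0006,-0.0015,-0.004,0,255, -0.0003,0,-0.012,0,255, 0,0,-0.025,0,255, 0,0,-0.035,0,255, 0,0,-0.04,0,255, 0,0,-0.04,0,255, 0,0,-0.04,0,255]'; python3 - <<'E'
from h import *
report();s=observe();im=grab_frame("wrist")
cv2.imwrite("pics/w6.png",im);np.savez("w6.npz",p=s["ee_pos"],r=s["tcp_rot"])
E
```

```text
time_s: 10.4
ee_pos: [0.469, -0.1221, 0.2839]
tcp_rot: [-0.052, 0.998, -0.03, 0.033]
force: [1.9, -0.2, -0.2]
finger_gap: 0.222
t 10.4 tip [ 0.4644 -0.1148  0.2135] pindir [0.037 0.104] F [ 1.9 -0.2 -0.2] tq [-0.05  0.01  0.02] yaw -93.3
```

View pics/w6.png

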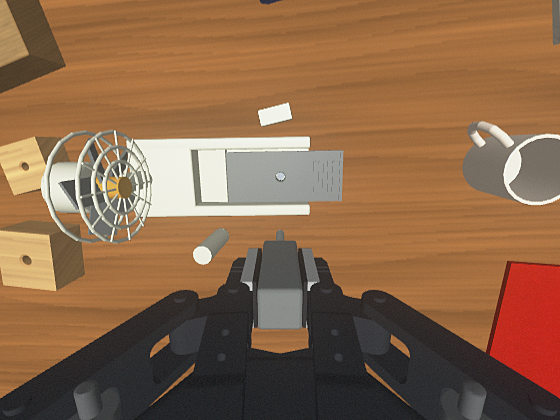

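```bash
python3 -m inch '[0,0,-0.02,0,255, 0.0033,-0.036,0,0,255, 0.0033,-0.036,0,0,255, 0.0033,-0.036,0,0,255, 0.0033,-0.036,0,0,255, 0.0033,-0.036,0,0,255, 0.0033,-0.036,0,0,255, 0.0033,-0.036,0,0,255, 0.0033,-0.036,0,0,255, 0.0033,-0.036,0,0,255, 0.0033,-0.036,0,0,255]'; python3 - <<'E'
from h import *
report([.524,.2743,.075])
E
```

```text
time_s: 11.37
ee_pos: [0.5291, 0.233, 0.3602]
tcp_rot: [-0.042, 0.997, -0.04, 0.051]
force: [0.1, -0.9, -0.5]
finger_gap: 0.226
t 11.37 tip [0.527  0.239  0.2895] pindir [0.072 0.082] F [ 0.1 -0.9 -0.5] tq [-0.08  0.06 -0.01] yaw -94.4
need tool [-0.0269 -0.0162  0.2151]
```

```bash
python3 -m inch '[-0.006,-0.004,0.03,0,255, -0.006,-0.004,0.035,0,255, -0.006,-0.004,0.03,0,255, -0.005,-0.004,0.02,0,255, -0.004,0,0.012,0,255, -0.002,0,0.006,0,255]'; python3 - <<'E'
from h import *
report([.524,.2743,.075])
E
```

```text
time_s: 11.87
ee_pos: [0.5168, 0.2713, 0.2255]
tcp_rot: [-0.043, 0.997, -0.035, 0.056]
force: [0.7, -0.4, -0.9]
finger_gap: 0.227
t 11.87 tip [0.5154 0.2774 0.1549] pindir [0.082 0.085] F [ 0.7 -0.4 -0.9] tq [-0.03  0.05 -0.01] yaw -93.7
need tool [0.0001 0.0097 0.0798]
```

```bash
python3 -m inch '[0,0,-0.04,0,255, 0,0,-0.04,0,255, 0,0,-0.04,0,255, 0,0,-0.04,0,255, 0,0,-0.04,0,255]'; python3 -c "
from h import *
report([.524,.2743,.075])"
```

```text
time_s: 12.28
ee_pos: [0.4889, 0.2509, 0.4121]
tcp_rot: [-0.036, 0.998, -0.036, 0.041]
force: [1.0, 0.2, -0.2]
finger_gap: 0.225
t 12.28 tip [0.4854 0.2561 0.3414] pindir [0.052 0.072] F [ 1.   0.2 -0.2] tq [ 0.02  0.03 -0.03] yaw -94.0
need tool [ 0.016  -0.0006  0.2693]
```

```bash
python3 -m inch '[0,0,0.04,0,255, 0,0.002,0.04,0,255, 0,0.003,0.04,0,255, 0,0.003,0.03,0,255]'; python3 -c "
from h import *
report([.524,.2743,.075])"
```

```text
time_s: 12.62
ee_pos: [0.5157, 0.2554, 0.2964]
tcp_rot: [-0.046, 0.996, -0.037, 0.07]
force: [-0.9, 0.4, -0.9]
finger_gap: 0.226
t 12.62 tip [0.5163 0.2619 0.2257] pindir [0.11 0.09] F [-0.9  0.4 -0.9] tq [-0.07  0.13  0.01] yaw -93.9
need tool [-0.0138  0.0019  0.1508]
```

```bash
python3 -m inch '[0,0,-0.02,0,255, 0,0,-0.04,0,255, 0,0,-0.04,0,255, 0,0,-0.03,0,255, 0,0,-0.015,0,255]'; python3 -c "
from h import *
report([.524,.2743,.075])"
```

```text
time_s: 13.03
ee_pos: [0.4912, 0.2376, 0.4263]
tcp_rot: [-0.04, 0.997, -0.04, 0.056]
force: [0.1, -0.0, 0.0]
finger_gap: 0.222
t 13.03 tip [0.4899 0.2433 0.3556] pindir [0.083 0.078] F [ 0.1 -0.   0. ] tq [-0.05  0.05  0.02] yaw -94.3
need tool [ 0.0006 -0.0096  0.2842]
```

```bash
python3 -m inch '[0,0,0.01,0,255, 0,0,0.01,0,255, 0,0,0.01,0,255, 0,0,0.01,0,255]'; python3 -c "
from h import *
report([.524,.2743,.075])"
```

```text
time_s: 13.37
ee_pos: [0.499, 0.2396, 0.3974]
tcp_rot: [-0.043, 0.996, -0.041, 0.067]
force: [0.2, -0.5, -1.2]
finger_gap: 0.223
t 13.37 tip [0.4992 0.2457 0.3267] pindir [0.105 0.083] F [ 0.2 -0.5 -1.2] tq [-0.05  0.08 -0.  ] yaw -94.4
need tool [-0.0106 -0.0073  0.2542]
```

```bash
python3 -m inch '[0,0,0.02,0,255, 0,0,0.02,0,255, 0,0,0.02,0,255, 0,0,0.02,0,255]'; python3 -c "
from h import *
report([.524,.2743,.075])"
```

```text
time_s: 13.7
ee_pos: [0.5091, 0.2454, 0.3087]
tcp_rot: [-0.042, 0.996, -0.042, 0.065]
force: [0.8, 0.6, -0.3]
finger_gap: 0.227
t 13.7 tip [0.509  0.2514 0.238 ] pindir [0.1   0.081] F [ 0.8  0.6 -0.3] tq [-0.04  0.11 -0.03] yaw -94.4
need tool [-0.0076 -0.0094  0.1649]
```

```bash
python3 -m inch '[0,-0.002,0.02,0,255, -0.001,-0.002,0.025,0,255, -0.001,-0.002,0.025,0,255, -0.002,-0.002,0.025,0,255, -0.002,-0.001,0.025,0,255, -0.001,0,0.02,0,255]'; python3 - <<'E'
from h import *
C=cam("wrist",{"ee_pos":np.array([.513,.2688,.2708]),"tcp_rot":np.array([-.004,.982,.188,.011])});print("w3 hole",ray((280,178),.045,C))
report([.526,.276,.06])
E
```

```text
time_s: 14.2
ee_pos: [0.513, 0.2633, 0.1457]
tcp_rot: [-0.038, 0.997, -0.042, 0.055]
force: [-0.0, -0.3, -0.1]
finger_gap: 0.225
w3 hole [0.52352429 0.27329517 0.045     ]
t 14.2 tip [0.5114 0.2687 0.075 ] pindir [0.08  0.074] F [-0.  -0.3 -0.1] tq [-0.04  0.04  0.03] yaw -94.6
need tool [ 0.0122 -0.0072  0.017 ]
```

```bash
python3 -m inch '[0.0105,-0.006,0.004,0,255, 0,0,0.002,0,255]'; python3 - <<'E'
from h import *
report([.5252,.2752,.06]);s=observe();im=grab_frame("wrist");C=cam("wrist",s)
cv2.imwrite("pics/w7c.png",cv2.resize(im[150:260,200:360],None,fx=4,fy=4,interpolation=cv2.INTER_CUBIC))
np.savez("w7.npz",p=s["ee_pos"],r=s["tcp_rot"])
print(proj([.5236,.2737,.045],C),proj([.5236,.2737,.045],C)-[200,150])
E
```

```text
time_s: 14.37
ee_pos: [0.5176, 0.2666, 0.1282]
tcp_rot: [-0.034, 0.997, -0.042, 0.046]
force: [0.2, 0.4, 0.2]
finger_gap: 0.224
t 14.37 tip [0.5148 0.2716 0.0575] pindir [0.063 0.068] F [0.2 0.4 0.2] tq [-0.05  0.08  0.01] yaw -94.6
need tool [ 0.0102 -0.0046 -0.0012]
[277.81027611 219.46218205] [77.81027611 69.46218205]
```

View pics/w7c.png

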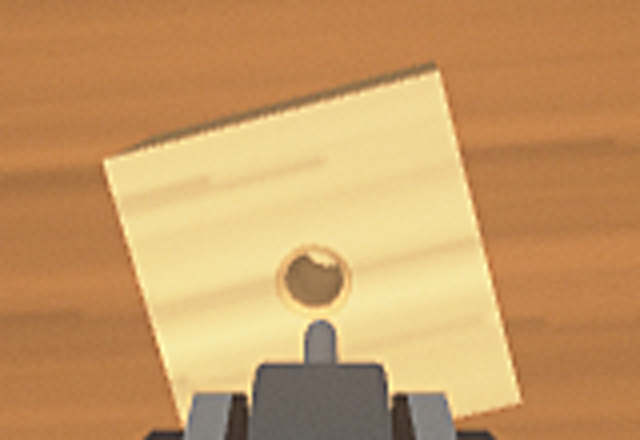

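```bash
python3 -m inch '[0.0085,-0.004,0,0,255, 0,0,0.001,0,255]'; python3 -c "
from h import *
report([.5247,.2749,.045])"
```

```text
time_s: 14.58
ee_pos: [0.522, 0.2683, 0.1232]
tcp_rot: [-0.032, 0.998, -0.042, 0.041]
force: [-0.0, -0.6, -0.1]
finger_gap: 0.226
t 14.58 tip [0.5185 0.2731 0.0525] pindir [0.053 0.064] F [-0.  -0.6 -0.1] tq [ 0.03  0.06 -0.  ] yaw -94.7
need tool [ 0.0054 -0.0018  0.0081]
```

```bash
python3 -m inch '[0.006,-0.002,-0.001,0,255, 0.001,0,0.001,0,255]'; python3 -c "
from h import *
report([.5247,.2749,.035])"
```

```text
time_s: 14.75
ee_pos: [0.5282, 0.2693, 0.1234]
tcp_rot: [-0.032, 0.998, -0.042, 0.041]
force: [0.1, -0.5, -0.1]
finger_gap: 0.23
t 14.75 tip [0.5247 0.274  0.0527] pindir [0.052 0.064] F [ 0.1 -0.5 -0.1] tq [-0.01  0.07  0.  ] yaw -94.6
need tool [-0.0014  0.0003  0.0176]
```

```bash
python3 -m inch '[-0.0015,-0.0006,0.006,0,255, -0.0012,0,0.006,0,255]'; python3 -c "
from h import *
report([.5247,.2749,.03])"
```

```text
time_s: 14.92
ee_pos: [0.5279, 0.2711, 0.1129]
tcp_rot: [-0.033, 0.998, -0.042, 0.043]
force: [-0.2, -0.3, 0.0]
finger_gap: 0.225
t 14.92 tip [0.5246 0.2759 0.0422] pindir [0.056 0.065] F [-0.2 -0.3  0. ] tq [0.01 0.02 0.02] yaw -94.7
need tool [-0.0008  0.0018  0.0121]
```

```bash
python3 -m inch '[-0.001,0,0.005,0,255]'; python3 -c "
from h import *
report([.5247,.2749,.005])"
```

```text
time_s: 15.0
ee_pos: [0.5276, 0.2716, 0.1082]
tcp_rot: [-0.033, 0.998, -0.042, 0.043]
force: [-3.6, -4.0, 24.0]
finger_gap: 0.223
t 15.0 tip [0.5244 0.2764 0.0375] pindir [0.057 0.065] F [-3.6 -4.  24. ] tq [-0.57  0.47 -0.04] yaw -94.7
need tool [-0.0023  0.0037  0.0322]
```

```bash
sed -i 's/^TIP=.*/TIP=np.array([-.0073,.0004,.0646]);PD=np.array([-.0474,.0042,1])/' h.py; python3 -m inch '[0,0,-0.006,0,255, 0,0.001,-0.001,0,255]'; python3 -c "
from h import *
report([.5243,.2747,.045])"
```

```text
time_s: 15.17
ee_pos: [0.5263, 0.2702, 0.1146]
tcp_rot: [-0.033, 0.998, -0.042, 0.043]
force: [0.0, 0.2, 0.3]
finger_gap: 0.228
t 15.17 tip [0.5248 0.2744 0.0497] pindir [0.041 0.062] F [0.  0.2 0.3] tq [ 0.    0.01 -0.03] yaw -94.6
need tool [-0.0009  0.0001  0.0047]
```

```bash
python3 -m inch '[-0.0016,0.0010,0.004,0,255, -0.0010,0.0004,0.003,0,255]'; python3 -c "
from h import *
report([.5243,.2747,.035])"
```

```text
time_s: 15.33
ee_pos: [0.5245, 0.2694, 0.1078]
tcp_rot: [-0.033, 0.998, -0.042, 0.044]
force: [0.5, 0.3, -0.2]
finger_gap: 0.225
t 15.33 tip [0.5231 0.2737 0.0429] pindir [0.043 0.063] F [ 0.5  0.3 -0.2] tq [-0.01  0.04 -0.02] yaw -94.6
need tool [ 0.0005 -0.0005  0.0081]
```

```bash
python3 -m inch '[-0.0006,0.0004,0.003,0,255]'; python3 -c "
from h import *
report([.5243,.2747,.035])"
```

```text
time_s: 15.42
ee_pos: [0.5239, 0.2692, 0.1043]
tcp_rot: [-0.033, 0.998, -0.042, 0.044]
force: [-0.4, 0.0, -0.4]
finger_gap: 0.226
t 15.42 tip [0.5225 0.2735 0.0394] pindir [0.043 0.063] F [-0.4  0.  -0.4] tq [-0.07  0.06  0.01] yaw -94.6
need tool [ 0.0014 -0.001   0.0046]
```

```bash
python3 -m inch '[0.0008,-0.0008,0.005,0,255, 0,-0.0002,0.005,0,255]'; python3 -c "
from h import *
report([.5245,.2750,.015])"
```

```text
time_s: 15.58
ee_pos: [0.5253, 0.2707, 0.0933]
tcp_rot: [-0.033, 0.998, -0.042, 0.044]
force: [-0.1, -0.4, -0.3]
finger_gap: 0.228
t 15.58 tip [0.5239 0.275  0.0284] pindir [0.042 0.062] F [-0.1 -0.4 -0.3] tq [-0.06  0.02  0.01] yaw -94.6
need tool [-0.0005  0.0008  0.0134]
```

```bash
python3 -m inch '[-0.0006,0.0004,0.005,0,255, -0.0006,0.0004,0.005,0,255]'; python3 -c "
from h import *
report([.5245,.2750,.005])"
```

```text
time_s: 15.75
ee_pos: [0.5247, 0.2706, 0.0814]
tcp_rot: [-0.033, 0.998, -0.042, 0.043]
force: [-0.4, 0.1, -0.8]
finger_gap: 0.222
t 15.75 tip [0.5232 0.2749 0.0165] pindir [0.041 0.062] F [-0.4  0.1 -0.8] tq [-0.07 -0.03 -0.01] yaw -94.6
need tool [0.0004 0.0006 0.0116]
```

```bash
python3 -m inch '[0.0002,0.0002,0.004,0,255]'; python3 -c "
from h import *
report([.5245,.2750,.005])"
```

```text
time_s: 15.83
ee_pos: [0.5248, 0.2706, 0.0762]
tcp_rot: [-0.033, 0.998, -0.042, 0.043]
force: [0.1, -1.2, -0.6]
finger_gap: 0.227
t 15.83 tip [0.5231 0.2748 0.0113] pindir [0.04  0.062] F [ 0.1 -1.2 -0.6] tq [-0.04  0.02 -0.02] yaw -94.6
need tool [0.0008 0.0001 0.0064]
```

```bash
python3 -m inch '[0,0,0.003,0,255]'; python3 -c "
from h import *
report([.5245,.2750,.005])"
```

```text
time_s: 15.92
ee_pos: [0.5248, 0.2706, 0.0722]
tcp_rot: [-0.033, 0.998, -0.042, 0.042]
force: [-0.3, -0.4, -0.3]
finger_gap: 0.227
t 15.92 tip [0.5231 0.2748 0.0074] pindir [0.039 0.061] F [-0.3 -0.4 -0.3] tq [0.   0.06 0.  ] yaw -94.6
need tool [ 0.0012 -0.0001  0.0025]
```

```bash
python3 -m inch '[0,0,0.0012,0,255, 0,0,0.0008,0,0, 0,0,0.0005,0,0, 0,0,0.0005,0,0, 0,0,0.0005,0,0, 0,0,0.0005,0,0, 0,0,0.0005,0,0, 0,0,0,0,0]'; python3 -c "
from h import *
report()"
```

```text
time_s: 16.58
ee_pos: [0.5259, 0.2711, 0.0677]
tcp_rot: [-0.033, 0.998, -0.042, 0.043]
force: [-0.9, -0.8, -0.1]
finger_gap: 1.005
t 16.58 tip [0.5243 0.2754 0.0028] pindir [0.041 0.062] F [-0.9 -0.8 -0.1] tq [ 0.  0. -0.] yaw -94.6
```

Now back off upward, then check.

```bash
python3 -m inch '[0,0,-0.015,0,0, 0,0,-0.025,0,0, 0,0,-0.035,0,0, 0,0,-0.035,0,0, 0,0,-0.03,0,0, 0,0,-0.015,0,0, 0,0,0,0,0, 0,0,0,0,0]'; python3 - <<'E'
from h import *
report();s=observe();w=grab_frame("wrist");sc=grab_frame("scene")
C=cam("wrist",s);a=cv2.resize(w[100:320,170:390],(440,440))
b=cv2.resize(sc[110:260,180:400],None,fx=1.6,fy=1.6,interpolation=cv2.INTER_CUBIC)
b2=cv2.resize(sc[140:205,325:390],None,fx=3.2,fy=3.2,interpolation=cv2.INTER_CUBIC)
o=np.zeros((450,800,3),np.uint8);o[:440,:440]=a;o[:240,445:445+b.shape[1]]=b[:, :352];o[241:241+b2.shape[0],445:445+b2.shape[1]]=b2
cv2.imwrite("pics/fin.png",o)
u=lambda p:((np.array(p)-[170,100])*2).round(0)
for p in((.5236,.2737,.045),(.5236,.2737,.105),(.5236,.2737,.115)):print(u(proj(p,C)))
E
```

```text
time_s: 17.25
ee_pos: [0.5101, 0.2606, 0.2266]
tcp_rot: [-0.032, 0.998, -0.042, 0.041]
force: [-0.3, -0.3, -0.3]
finger_gap: 1.0
t 17.25 tip [0.5082 0.2647 0.1617] pindir [0.036 0.06 ] F [-0.3 -0.3 -0.3] tq [ 0.03  0.06 -0.04] yaw -94.7
[216. 184.]
[206. 203.]
[204. 207.]
```

View pics/fin.png

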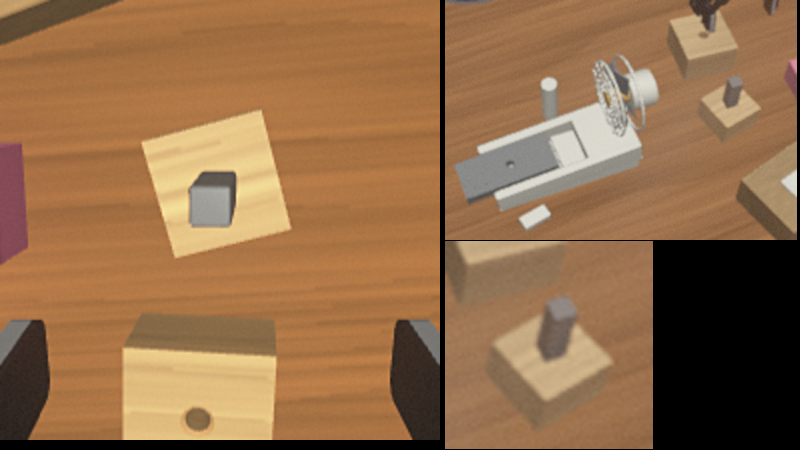

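```bash
python3 - <<'E'
from h import *
a=cv2.imread("pics/scene0.png");b=grab_frame("scene")
for im in(a,b):
    hs=cv2.cvtColor(im,cv2.COLOR_BGR2HSV);m=((hs[...,1]<70)&(hs[...,2]<170)).astype(np.uint8);m[:150]=0;m[188:]=0;m[:,:345]=0;m[:,378:]=0
    c=max(cv2.findContours(m,0,2)[0],key=cv2.contourArea);print(cv2.boundingRect(c),cv2.minAreaRect(c),cv2.contourArea(c))
T=cam("scene")
for z in(.105,.110):print(proj([.5236,.2737,z],T))
print(hand_in())
E
```

```text
(355, 157, 12, 21) ((359.7247619628906, 166.91744995117188), (8.620436668395996, 19.73122215270996), 16.699243545532227) 120.5
(355, 157, 11, 20) ((360.19000244140625, 166.66998291015625), (8.485281944274902, 19.657569885253906), 8.13010311126709) 105.0
[360.97573024 161.35904401]
[361.30387732 160.14261182]
the job is handed in; nothing more can be done
None
```

The job is done and handed in at about 17 s; `hand_in` gave no verdict. I took the pin from the smaller wooden stand and held the button down at its hard stop with the pin, pressing mostly at 7–10 N. I pushed the cartridge about 42 mm down the slope until it met its stop, then put the pin back in its stand.

**Cartridge:** the last pictures show it well out of the base, sticking out about 44 mm by rough pixel measurement. It has stayed there since the pin came out.

**Forces:** pressing and pushing together peaked at about 15 N as the cartridge met its stop, below the 20 N limit.

**Pin:** in the scene camera the handle sits within a pixel of where it stood at the start, and in the wrist picture it stands upright on the block. So I take it as seated.

**What went wrong or disagreed:**
- My first estimate of the pin's length below the gripper was about 6 mm too long. On the first try at the stand the tip pressed on the block beside the hole with about 24 N; I backed off, corrected the estimate and it went in freely.
- The hand slowly tilted as it moved, so the pin was leaning about 4° when I released it.
- I did not measure the bystanders' positions at the end. The eraser and glue stick look unmoved in the last picture.

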